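Put the soap away in the lidded bin

ROBOT

A 6-joint arm with a two-finger parallel gripper is mounted at the origin on the work surface. World frame = base frame: x ahead of the robot, y to its left, z up, the work surface at z = 0. Lengths are in m, angles in rad, forces in N, time in s.
With the tool pointing down it reaches from about 0.275 to 0.875 m from the base axis. Payload 12.5 kg.
Tool frame: the origin (TCP) lies at the very end of the fingers, on their centre line; the grasp point (between the pads) lies 19 mm behind it; x points along the fingers, y is the direction in which the jaws open and shut, and the axes are right-handed (so a half turn about x gives the same grasp; the last joint's range is limited). The gripper opens to 85 mm and grips with 20 to 120 N. Pads are 22 mm wide; open, the fingers measure 114 mm over their backs; the gripper's body (76 mm by 85 mm) begins 54 mm behind the grasp point. The pads swing forward as they close: fully open they stand 13 mm farther back than shut.
Start: joints at [-1.209, 0.351, 1.652, -0, 1.139, -0.085], TCP at [0.238, -0.496, 0.231] pointing down, gripper open.
Joint ranges: [-2.75, 2.75], [-0.79, 2.1], [0.01, 2.65], [-1.57, 4.71], [0.07, 3.14], [-2.87, 2.87]. Speed limits (rad/s): [2.22, 2.22, 2.79, 3.14, 3.14, 3.14].

INTERFACE

Orientations are given as a 3x3 rotation matrix whose columns are the frame's x, y, z axes.
In Python, from bench import manip gives the robot as it stands. Calls block until the motion is done:
- manip.move_ptp(position, orientation): joint-space move of the TCP to a pose.
- manip.move_l(position, attitude=None, max_speed=0.15): straight line of the TCP; attitude=None keeps the orientation; max_speed is the mean speed in m/s.
- manip.move_j(angles): joint-space move.
- manip.set_gripper(opening, effort=None): opening from 0.0 (shut) to 1.0 (fully open); effort is the grip in N (None keeps the last); returns when the fingers have stopped.
- manip.dwell(seconds).
- manip.inverse_kinematics(position, orientation): joint angles nearest the present ones, or None.
- manip.grab_frame(name): name is "side" or "top" or "wrist"; returns (picture, depth): 480x640x3 uint8, red, green, blue; 480x640 float32, m along the optical axis (not along the pixel's ray), 0 where there is no reading.
- manip.get_calibration(name): a dict with "camera_matrix" (3x3 intrinsics, pixels), "R" (3x3) and "t" (3): a world point X has camera coordinates R X + t. Camera axes: x right, y down, z forward; pixel columns grow to the right and rows downward; lengths in m; the calibration is good to about 2 mm. A picture is of the moment at which its call begins: read the wrist's pose just before it. get_calibration takes no time and is no camera call; for the wrist camera it gives the pose at the moment of the call.
A pose or a line that the arm cannot do raises manip.Unreachable and nothing moves.
- manip.sign_off(): hands the job in, once; it reports no verdict.
Trained networks look in the newest picture that a camera, given by its name, has taken for a name from the list of things; names that differ only in an ending like _2 or _b are one class to them, and where a whole thing is asked for, a point or a joint stands for the part that bears it (a point fixed in the world has none). Each returns a list of dicts, best first, with "confidence" (0 to 1); they miss things now and then, are a little off and sometimes report something else, mostly with a low value. They report only what shows in the picture. A call takes as long as a camera call. They do not tell look-alikes from the thing itself.
- manip.look_for(camera, name): "at" ([x, y, z] in m, in world coordinates, good to about 4 mm: the middle of the surface that is visible of it).
Readings, each from a call of its own:
- manip.current_time(): time.
- manip.current_qpos(): joint angles.
- manip.current_joint_vel(): joint speeds.
- manip.current_joint_torque(): joint torques, N m.
- manip.current_ee_pos(): TCP position.
- manip.current_tcp_rot(): TCP orientation.
- manip.current_force(): force on the tool from outside, world axes, zero at the start.
- manip.current_ft_torque(): the same for the moment, N m.
- manip.current_grip_width(): opening from 0.0 (shut) to 1.0 (fully open).
Only numpy, scipy, OpenCV 4.12 (cv2) and the standard library are available. Lean on these libraries where they do the work, as an engineer would, in place of code of your own. Each camera call takes 0.05 s, during which the arm holds its last target. There are 200 camera calls.

TASK

The bar of soap on the steel dish belongs in the grey lidded bin: stand the measuring cup that is on the lid upright on the shelf or worktop, then lift the lid right back until it rests on its stop, and then gently lay the soap flat and square, fully down, in the raised-rib pocket inside the bin (do not drop it in). Leave the lid open and the cup standing, and do not shift or tip anything else.

Things in the scene. Friction and masses are not known exactly. Their poses are not given: they have to be found in the camera images.
- bin: Fixed light-grey plastic bin on the shelf, 150 (x) x 190 (y) x 85 (z) mm, walls 4 mm. Origin: centre of its underside (30 mm above the worktop), z up. Its front (lip side) faces its own -x, the hinge is along its +x top edge. Stands to the left or right of the robot's middle line, turned up to 0.3 rad
- bin_lid (a joint): Lid hinge: 0 closed, 1.85 rad open on its stop, swinging up and back to the bin's +x. Hinge line along the bin's y through (75, 0, 85) mm in its frame. Lid: flat plate 150 x 190 x 6 mm (closed: 86 to 92 mm above the bin's underside), no handle, a lip 110 mm wide, 6 mm thick sticks out 24 mm beyond the bin's front. About 160 g; falls shut if let go below 1.6 rad, falls back onto the stop beyond
- bin_lip (a point): Middle of the lower front edge of the lid's lip, moves with the lid; closed it is at (-99, 0, 86) mm in the bin's frame. Axes are those of the lid (x towards the hinge)
- bin_pocket (a point): Centre of the pocket's floor inside the bin, 25 mm above the bin's underside, axes as the bin's. Pocket 98 (x) x 62 (y) mm within ribs 12 mm high: full ribs at both ends, short ribs at the four corners, the middle 58 mm of each long side open for the fingers. 60 mm free beside each long side up to the bin's walls, level with the pocket's floor
- soap: Cream bar of soap, 92 (x) x 56 (y) x 28 (z) mm, about 140 g, rounded edges, lying flat on the dish. Origin at the centre of its underside, long side along x
- dish: Stainless steel soap dish, 140 (x) x 104 (y) mm, rim 13 mm high, with draining bars on which the soap lies 16 mm above the dish's underside (above its rim). Loose. Origin at the centre of its underside; leave it in place
- cup: Yellow plastic measuring cup, 66 mm high, 60 mm across the rim and 52 mm across the foot, about 70 g, with a loop handle on its own +y side reaching 56 mm from its axis. It stands upright on the closed lid. Origin at the centre of its underside
- dispenser: Closed white pump dispenser, 64 mm across, 178 mm high, loose, its steel spout reaching 46 mm to its -x. Origin at the centre of its underside; leave it in place
- bottle: Closed amber bottle, 60 mm across, 190 mm high, loose. Origin at the centre of its underside; leave it in place
- tumbler: Steel tumbler, 68 mm across, 100 mm high, loose. Origin at the centre of its underside; leave it in place
- jar: Closed glass jar, 68 mm across, 85 mm high, loose. Origin at the centre of its underside; leave it in place
- brush: Wooden scrubbing brush, 125 (x) x 48 (y) x 40 (z) mm, loose, bristles down. Origin at the centre of its underside; leave it in place
- clamp: Chrome spring clamp gripping the front edge of the shelf, fixed: reaches 55 mm towards the robot and 35 mm over the shelf, 26 mm wide, up to 57 mm above the worktop. Origin on the worktop under the shelf's front edge
- shelf: White resin shelf, fixed, 310 (x) x 1060 (y) mm, top 30 mm above the worktop. Origin on the worktop under its centre; front edge 155 mm to its -x. A tiled splashback 108 mm high stands 205 mm beyond its centre; a tap 240 mm high stands on the worktop far to the right, at x 0.36, y -0.56 m
Things that resemble listed ones, but are neither listed nor needed, are in the scene too. What is shaped like the soap but pink or red is not meant.

How it is judged:
By the outcome, as a careful person would: the job done as asked, in the order asked, and still so for the second after the job is handed in, with the robot touching nothing.
It also fails if it takes over 72 s, if anything falls off the work surface, if the arm or the gripper's body presses on something with over 40 N, if the wrist force passes 120 N, or if a joint passes its speed limit or range.

## Working session

There is one attempt and no reset: what is moved stays moved. The work goes in short steps, each a Python script; the robot and the scene stay as the last script left them, time stands still between calls to the robot, and variables do not carry over. Pictures are saved under pics/ and viewed, about 8 in all and at most 12, crops included, and the job is handed in when it is done.

```bash
mkdir -p pics; ls; python3 - <<'E'
from bench import manip as m
import cv2,numpy as np
for c in("top","side"):
    p,d=m.grab_frame(c); cv2.imwrite(f"pics/{c}0.png",p[:,:,::-1]); np.save(f"{c}0.npy",d)
    k=m.get_calibration(c); print(c,k["camera_matrix"].tolist(),k["R"].round(3).tolist(),k["t"].round(3).tolist())
    for n in"bin bin_lid bin_lip soap dish cup dispenser bottle tumbler jar brush clamp".split():
        print(n,[(np.round(r["at"],3).tolist(),round(r["confidence"],2)) for r in m.look_for(c,n)[:3]])
print(m.current_time(),m.current_tcp_rot().round(3).tolist() if hasattr(m.current_tcp_rot(),'round') else m.current_tcp_rot())
E
```

```text
pics
top [[592.8945505510981, 0.0, 313.80452156849674], [0.0, 592.8945505510981, 240.11629916747867], [0.0, 0.0, 1.0]] [[-0.019, -1.0, -0.007], [-0.987, 0.02, -0.157], [0.157, 0.004, -0.988]] [0.031, 0.469, 1.422]
bin [([0.578, -0.189, 0.126], 0.62)]
bin_lid [([0.579, -0.194, 0.121], 0.89)]
bin_lip [([0.577, -0.198, 0.124], 0.59), ([0.576, -0.185, 0.121], 0.19)]
soap [([0.198, 0.315, 0.031], 0.81), ([0.576, 0.208, 0.076], 0.76), ([0.331, 0.488, 0.029], 0.65)]
dish [([0.589, 0.178, 0.036], 0.78), ([0.596, -0.146, 0.151], 0.75), ([0.558, 0.428, 0.155], 0.49)]
cup [([0.594, -0.15, 0.151], 0.63)]
dispenser [([0.559, -0.435, 0.148], 0.63)]
bottle [([0.559, 0.43, 0.155], 0.97)]
tumbler [([0.648, -0.018, 0.083], 0.87)]
jar [([0.661, 0.442, 0.116], 0.8), ([0.56, 0.429, 0.156], 0.48)]
brush [([0.504, 0.001, 0.07], 0.93)]
clamp [([0.426, 0.074, 0.037], 0.75), ([0.577, -0.196, 0.123], 0.58)]
side [[510.5949254979526, 0.0, 316.16827160082386], [0.0, 510.5949254979526, 240.03390866995906], [0.0, 0.0, 1.0]] [[-0.811, -0.585, -0.015], [-0.407, 0.583, -0.703], [0.42, -0.564, -0.711]] [0.354, 0.238, 1.236]
bin [([0.561, -0.12, 0.119], 0.57)]
bin_lid [([0.414, 0.078, 0.034], 0.57)]
bin_lip [([0.56, -0.175, 0.118], 0.68)]
soap [([0.33, 0.489, 0.026], 0.94), ([0.568, 0.212, 0.074], 0.55)]
dish [([0.565, 0.217, 0.041], 0.94), ([0.565, -0.17, 0.122], 0.5)]
cup [([0.586, -0.135, 0.161], 0.68)]
dispenser [([0.564, -0.119, 0.123], 0.64)]
bottle [([0.556, 0.452, 0.135], 0.91)]
tumbler [([0.623, -0.003, 0.096], 0.88), ([0.568, 0.218, 0.037], 0.65)]
jar [([0.656, 0.462, 0.108], 0.97)]
brush [([0.495, 0.006, 0.072], 0.66)]
clamp [([0.414, 0.079, 0.032], 0.83)]
1.3 [[-0.0, 0.432, -0.902], [0.0, -0.902, -0.432], [-1.0, -0.0, 0.0]]
```

View pics/top0.png

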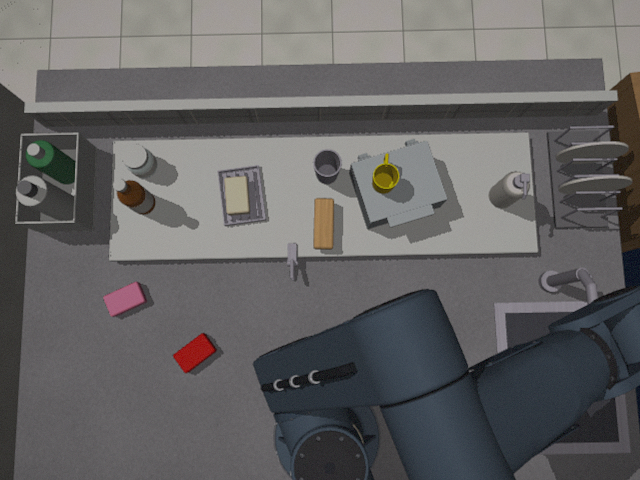

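View pics/side0.png

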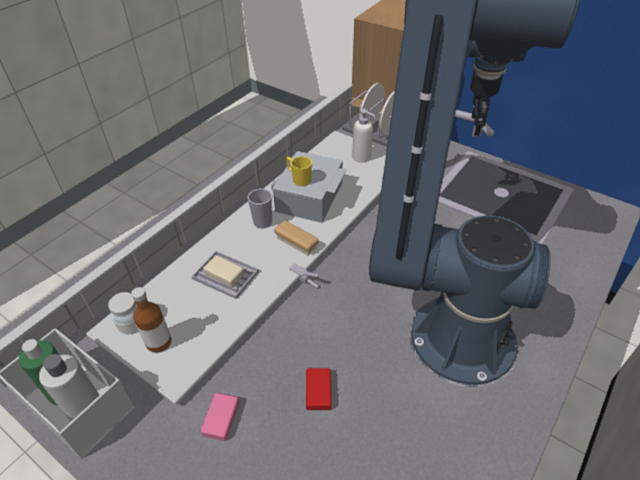

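Top view: the cup is at about (386,176) with its handle pointing away (+x), the lid is centred at (399,183) with its lip at (410,214), and the soap is at (236,195). The pink and red bars at (125,300) and (194,352) are look-alikes. Next I fit poses from depth.

```bash
cat > h.py <<'E'
from bench import manip as m
import numpy as np, cv2
def cloud(c,d,k=None):
    k=k or m.get_calibration(c); K=np.array(k["camera_matrix"]);R=np.array(k["R"]);t=np.array(k["t"])
    v,u=np.mgrid[0:480,0:640]
    P=np.stack([(u-K[0,2])*d/K[0,0],(v-K[1,2])*d/K[1,1],d],-1)
    W=(P-t)@R; W[d<=0]=np.nan; return W
def rect(W,lo,hi,cx,cy,r,mask=None):
    s=(W[...,2]>lo)&(W[...,2]<hi)&(np.hypot(W[...,0]-cx,W[...,1]-cy)<r)
    if mask is not None:s&=mask
    p=W[s]; b=cv2.minAreaRect((p[:,:2]*1000).astype(np.float32))
    return len(p),b,np.median(p[:,2]),p
def down(yaw):  # jaws open along (cos yaw, sin yaw)
    x=np.array([0,0,-1.]);y=np.array([np.cos(yaw),np.sin(yaw),0]);return np.stack([x,y,np.cross(x,y)],1)
E
python3 - <<'E'
from h import *
d=np.load("top0.npy"); W=cloud("top",d); im=cv2.imread("pics/top0.png")[:,:,::-1].astype(int)
grey=(im.max(-1)-im.min(-1))<40
n,b,z,p=rect(W,.112,.132,.58,-.19,.16,grey); print("lid",n,b,z)
n,b,z,p=rect(W,.066,.082,.576,.208,.07); print("soap",n,b,z,p[:,:2].mean(0))
n,b,z,p=rect(W,.036,.052,.576,.19,.11); print("dish",n,b,z)
yel=(im[...,0]>120)&(im[...,2]<60)&(im[...,1]>90)
n,b,z,p=rect(W,.176,.2,.59,-.15,.08,yel);print("rim",n,b,z); c=cv2.minEnclosingCircle((p[:,:2]*1000).astype(np.float32));print(c)
n,b,z,p=rect(W,.125,.175,.59,-.15,.12,yel);print("cup low",n,b,z)
for nm,x,y in(("disp",.56,-.435),("tumbler",.64,-.02),("brush",.504,0),("clamp",.42,.076)):
    print(nm,rect(W,.045,.3,x,y,.09)[:3])
k=m.get_calibration("wrist");print(np.array(k["R"]).round(3).tolist(),np.array(k["t"]).round(3).tolist(),k["camera_matrix"][0], m.current_ee_pos())
C=-np.array(k["R"]).T@k["t"];print("cam offset in tool",np.array(m.current_tcp_rot()).T@(C-m.current_ee_pos()))
E
```

```text
lid 4899 ((583.41259765625, -164.86741638183594), (188.62939453125, 228.34933471679688), 16.83074188232422) 0.12248433343635165
soap 837 ((579.9646606445312, 208.69602966308594), (93.75519561767578, 56.574668884277344), 4.647332191467285) 0.07438779849671316 [0.57842535 0.20826747]
dish 918 ((578.405517578125, 190.31178283691406), (213.56150817871094, 207.03990173339844), 0.8722403645515442) 0.04050018433718178
rim 105 ((595.852294921875, -137.96055603027344), (73.44857025146484, 57.88920974731445), 28.265657424926758) 0.18750443151822554
((600.520263671875, -143.51327514648438), 41.33631896972656)
cup low 167 ((607.944091796875, -145.8369903564453), (45.48802947998047, 60.115386962890625), 80.2929458618164) 0.12867909138182568
disp (1029, ((569.2628784179688, -441.6006774902344), (63.88626480102539, 56.989749908447266), 44.51139450073242), np.float64(0.1536843860761055))
tumbler (1192, ((610.9133911132812, -44.20936584472656), (129.9705352783203, 122.10973358154297), 88.84552764892578), np.float64(0.11281252206465173))
brush (1003, ((506.1248779296875, -1.4776668548583984), (47.73494338989258, 125.84909057617188), 87.37255096435547), np.float64(0.06999868002427659))
clamp (244, ((432.407470703125, 48.61298370361328), (54.3617057800293, 120.77494049072266), 38.404518127441406), np.float64(0.06845317140801781))
[[0.433, -0.901, 0.0], [-0.86, -0.413, 0.301], [-0.271, -0.13, -0.954]] [-0.549, -0.04, 0.379] [351.97459656   0.         315.24569959] [ 0.23765416 -0.49597674  0.23127786]
cam offset in tool [-0.14197462 -0.0011107  -0.07629029]
```

```bash
cat >> h.py <<'E'
PSI=0.294
def lidpose(c,psi,th,ins=0.016,off=0.0,flip=1):
    """TCP pose with tool along lid (lip->hinge); ins = depth over the lip edge; off = along the lid normal from the plate's mid plane"""
    bx=np.array([np.cos(psi),np.sin(psi),0]);bz=np.array([0,0,1.])
    H=np.array([c[0],c[1],.03])+.075*bx+.085*bz
    t=np.cos(th)*bx-np.sin(th)*bz        # towards the hinge
    n=np.cos(th)*bz+np.sin(th)*bx        # lid's upper face normal
    # check: th=0 -> t=bx,n=bz ; open: lip goes up and back
    p=H-t*(.174-ins)+n*(.004+off)
    y=n*flip; return p,np.stack([t,y,np.cross(t,y)],1)
E
python3 - <<'E'
from h import *
f=lambda p,R:(lambda q:None if q is None else np.round(q,2).tolist())(m.inverse_kinematics(list(p),R))
c=(.576,-.19)
for fl in(1,-1):
    for th in(0,.3,.8,1.3,1.6,1.83):
        p,R=lidpose(c,PSI,th,flip=fl); print(fl,th,p.round(3),f(p,R))
    p,R=lidpose(c,PSI,0,ins=-.05,flip=fl);print("pre",f(p,R))
for nm,p,y in(("view",(.53,-.18,.33),1.86),("viewb",(.53,-.18,.33),-1.28),("cup",(.59,-.148,.15),1.57),("cup",(.59,-.148,.15),-1.57),("place",(.33,.13,.03),1.57),("place",(.33,.13,.03),-1.57),("soap",(.579,.208,.05),1.65),("soap",(.579,.208,.05),-1.49),("pocket",(.576,-.19,.06),1.86)):
    print(nm,y,f(p,down(y)))
E
```

```text
1 0 [ 0.497 -0.214  0.119] None
1 0.3 [ 0.504 -0.212  0.166] [-0.95, 0.58, 2.2, 1.77, 1.17, -2.77]
1 0.8 [ 0.545 -0.199  0.231] [-0.71, 0.27, 1.98, 1.07, 0.73, -1.78]
1 1.3 [ 0.611 -0.179  0.268] [-0.43, 0.38, 1.54, 0.21, 1.03, -0.82]
1 1.6 [ 0.656 -0.166  0.273] [-0.31, 0.57, 1.21, -0.02, 1.38, -0.6]
1 1.83 [ 0.69  -0.155  0.267] [-0.24, 0.76, 0.92, -0.13, 1.68, -0.53]
pre None
-1 0 [ 0.497 -0.214  0.119] [-1.0, 0.91, 2.16, 1.85, 1.55, 0.07]
-1 0.3 [ 0.504 -0.212  0.166] [-0.95, 0.58, 2.2, 1.77, 1.17, 0.38]
-1 0.8 [ 0.545 -0.199  0.231] [-0.71, 0.27, 1.98, 1.07, 0.73, 1.36]
-1 1.3 [ 0.611 -0.179  0.268] [-0.43, 0.38, 1.54, 0.21, 1.03, 2.32]
-1 1.6 [ 0.656 -0.166  0.273] [-0.31, 0.57, 1.21, -0.02, 1.38, 2.54]
-1 1.83 [ 0.69  -0.155  0.267] [-0.24, 0.76, 0.92, -0.13, 1.68, 2.61]
pre [-1.18, 0.91, 2.21, 1.67, 1.57, 0.03]
view 1.86 [-0.41, 0.29, 1.49, -0.0, 1.36, -2.27]
viewb -1.28 [-0.41, 0.29, 1.49, 0.0, 1.36, 0.87]
cup 1.57 [-0.32, 0.54, 1.57, -0.0, 1.03, -1.89]
cup -1.57 [-0.32, 0.54, 1.57, -0.0, 1.03, 1.25]
place 1.57 [0.24, 0.41, 2.27, -0.0, 0.46, -1.33]
place -1.57 [0.24, 0.41, 2.27, -0.0, 0.46, 1.81]
soap 1.65 [0.27, 0.69, 1.6, -0.0, 0.85, -1.38]
soap -1.49 [0.27, 0.69, 1.6, -0.0, 0.85, 1.76]
pocket 1.86 [-0.4, 0.66, 1.62, -0.0, 0.86, -2.26]
```

```bash
python3 - <<'E'
from h import *
m.move_ptp([.55,-.17,.34],down(1.86))
k=m.get_calibration("wrist");p,d=m.grab_frame("wrist"); cv2.imwrite("pics/w1.png",p[:,:,::-1]);np.save("w1.npy",d)
np.savez("w1k.npz",R=k["R"],t=k["t"],camera_matrix=k["camera_matrix"])
im=p.astype(int);W=cloud("wrist",d,k)
grey=(im.max(-1)-im.min(-1))<40; yel=(im[...,0]>100)&(im[...,2]<.5*im[...,0])
n,b,z,q=rect(W,.112,.132,.58,-.19,.16,grey);print("lid",n,b,z)
n,b,z,q=rect(W,.183,.196,.59,-.15,.06,yel);print("rim",n,b,z,cv2.minEnclosingCircle((q[:,:2]*1000).astype(np.float32)))
n,b,z,q=rect(W,.125,.183,.59,-.15,.12,yel);print("cup body",n,b,z)
print(m.current_time(),m.current_qpos())
E
```

```text
lid 22552 ((581.9146118164062, -162.14614868164062), (186.020751953125, 231.52134704589844), 15.476211547851562) 0.1213677733193186
rim 534 ((587.6199340820312, -142.31747436523438), (58.002994537353516, 57.64527893066406), 21.95254135131836) 0.1871636190343945 ((587.9699096679688, -142.61740112304688), 29.727294921875)
cup body 971 ((607.527099609375, -135.31332397460938), (55.32526397705078, 50.965911865234375), 21.459657669067383) 0.12654584321403012
3.2167 [-3.81628781e-01  3.13211047e-01  1.43565358e+00 -9.88819806e-05
  1.39308004e+00 -2.24001701e+00]
```

View pics/w1.png

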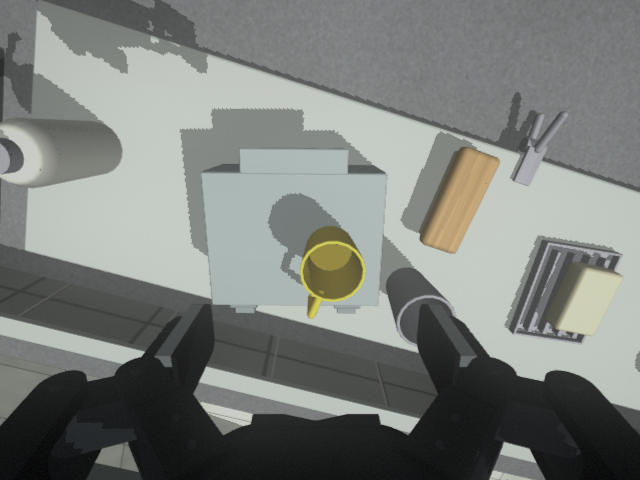

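The wrist view shows the cup rim at (333,270) with the handle at (314,308), the lid spanning (203,172)–(385,304) with its lip at (295,160), and the soap on its dish at (585,298). I'll fit the lid and handle properly, then grasp the cup.

```bash
python3 - <<'E'
from h import *
k=dict(np.load("w1k.npz"));d=np.load("w1.npy");im=cv2.imread("pics/w1.png")[:,:,::-1].astype(int);W=cloud("wrist",d,k)
z=W[...,2]; s=((z>.112)&(z<.131)).astype(np.uint8)
s=cv2.morphologyEx(s,cv2.MORPH_OPEN,np.ones((5,5),np.uint8))
n,L=cv2.connectedComponents(s); l=L[200,230]; q=W[L==l]
b=cv2.minAreaRect((q[:,:2]*1000).astype(np.float32)); print("lid+lip",b,len(q),np.median(q[:,2]))
# bin centre by fitting: lid+lip extents
from scipy.optimize import minimize_scalar
def ext(psi):
    R=np.array([[np.cos(psi),np.sin(psi)],[-np.sin(psi),np.cos(psi)]]);return q[:,:2]@R.T
for psi in(.26,.28,.3,b[2]*np.pi/180):
    e=ext(psi);lo,hi=np.percentile(e,.3,0),np.percentile(e,99.7,0);print(psi,hi-lo)
    mid=(lo+hi)/2; mid=np.array([hi[0]-.075,mid[1]]);c=np.array([[np.cos(psi),-np.sin(psi)],[np.sin(psi),np.cos(psi)]])@mid;print("centre",c,"lo+.099",lo[0]+.099-mid[0])
yel=(im[...,0]>100)&(im[...,2]<.5*im[...,0])
rc=np.array([.588,-.1425]);y=W[yel&(z>.12)];h=y[np.hypot(*(y[:,:2]-rc).T)>.036];print("handle",len(h),h.mean(0),np.arctan2(*(h[:,:2].mean(0)-rc)[::-1]))
n,b,zz,_=rect(W,.066,.082,.576,.208,.07);print("soap",n,b,zz)
n,b,zz,_=rect(W,.085,.15,.65,-.02,.06);print("tumbler",n,b,zz)
E
```

```text
lid+lip ((584.6954956054688, -182.39930725097656), (180.54098510742188, 190.11314392089844), 15.9130220413208) 22158 0.1213666742504767
0.26 [0.17725229 0.18837682]
centre [ 0.59674828 -0.1791006 ] lo+.099 -0.003252290305942096
0.28 [0.1767615  0.18805434]
centre [ 0.59626827 -0.17903378] lo+.099 -0.002761501308885528
0.3 [0.17706312 0.18840866]
centre [ 0.59636375 -0.17885319] lo+.099 -0.0030631164569472347
0.2777346285634771 [0.1768874  0.18804585]
centre [ 0.59635044 -0.17902931] lo+.099 -0.002887402833635422
handle 120 [ 0.63235653 -0.14704698  0.17922793] -0.10215308115228866
soap 2929 ((578.9496459960938, 208.05616760253906), (91.48281860351562, 57.80281066894531), 4.7513580322265625) 0.07299453711244258
tumbler 1629 ((630.1068115234375, -31.200820922851562), (83.42118072509766, 67.11135864257812), 67.01765441894531) 0.11596446923428474
```

```bash
python3 - <<'E'
from h import *
R=down(1.47)
m.move_ptp([.588,-.1425,.23],R)
m.move_l([.588,-.1425,.139],max_speed=.15)
m.set_gripper(0.0,25); print(m.current_grip_width(),m.current_force())
m.move_l([.588,-.1425,.25],max_speed=.15); print(m.current_grip_width(),m.current_force())
m.move_ptp([.31,.16,.12],R)
m.move_l([.31,.16,.0195],max_speed=.12); print(m.current_force())
m.set_gripper(1.0); 
m.move_l([.31,.16,.14],max_speed=.25)
print(m.current_time())
p,d=m.grab_frame("side"); cv2.imwrite("pics/s1.png",p[:,:,::-1])
E
```

```text
0.6668716145998789 [-2.06910616  0.34719641  6.69781101]
0.6678379591813909 [ 0.29866681  0.2565175  -0.41975589]
[ 0.24487794  0.38331736 -0.39369639]
9.3833
```

View pics/s1.png

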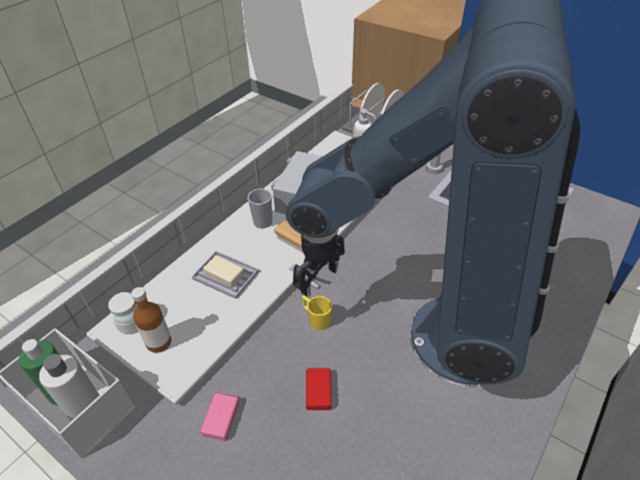

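The cup stands upright at (319,313). Now the lid: check that the caging path is reachable, then approach.

```bash
cat >> h.py <<'E'
C=(.594,-.180);PS=.278
E
python3 - <<'E'
from h import *
f=lambda p,R:(lambda q:None if q is None else np.round(q,2).tolist())(m.inverse_kinematics(list(p),R))
pv,R=lidpose(C,PS,0,ins=-.07,flip=-1);
print(f(pv,R),f(pv+[0,0,.1],R))
m.set_gripper(.19)
m.move_ptp([.33,-.25,.32],down(-1.29)); print(m.current_qpos().round(2),m.current_time())
print(f(pv,R),f(pv+[0,0,.1],R))
m.move_ptp(pv+[0,0,.1],R)
m.move_l(pv,max_speed=.15); print(m.current_qpos().round(2),m.current_time(),m.current_force(),m.current_grip_width())
k=m.get_calibration("wrist");p,d=m.grab_frame("wrist");p2,d2=m.grab_frame("side")
cv2.imwrite("pics/lip.png",np.hstack([cv2.resize(p,(400,300)),cv2.resize(p2,(400,300))])[:,:,::-1])
W=cloud("wrist",d,k); e,_=lidpose(C,PS,0,ins=0)
n,b,z,q=rect(W,.10,.13,e[0],e[1],.05);print(n,b,z,np.percentile(q[:,2],[2,50,98]) )
E
```

```text
[-1.17, 0.91, 2.23, 1.69, 1.57, -0.0] [-1.17, 0.62, 2.29, 1.69, 1.54, 0.23]
[-0.76  0.    1.85  0.    1.29  0.53] 11.7333
[-1.17, 0.91, 2.23, 1.69, 1.57, -0.0] [-1.17, 0.62, 2.29, 1.69, 1.54, 0.23]
[-1.17  0.91  2.23  1.69  1.57 -0.  ] 14.0417 [ 0.23255538 -0.38920687 -0.41303619] 0.18677409561552
3764 ((510.3270263671875, -203.81863403320312), (29.816875457763672, 99.88146209716797), 16.32271385192871) 0.11143319498665555 [0.10046363 0.11143319 0.12091045]
```

View pics/lip.png

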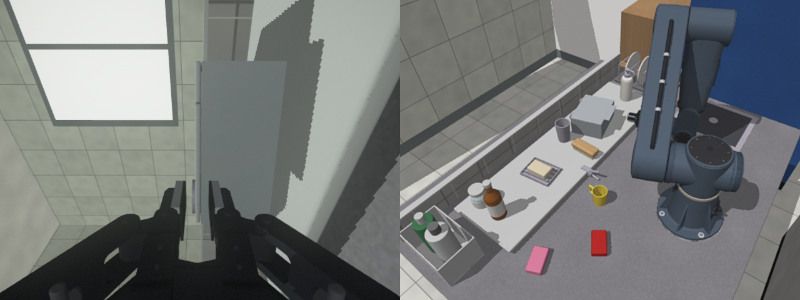

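The wrist view shows the lip edge at about (197,190) in the gap between the fingertips (187–212), so the insertion is lined up. I'll insert and swing the lid.

```bash
python3 - <<'E'
from h import *
p,R=lidpose(C,PS,0,ins=.016,flip=-1); m.move_l(p,max_speed=.12); print("in",m.current_force(),m.current_time())
for th in list(np.linspace(.1,1.85,12)):
    p,R=lidpose(C,PS,th,ins=.016,flip=-1)
    m.move_l(p,R,max_speed=.14); print(round(th,2),np.round(m.current_force(),1),round(m.current_time(),1))
    if np.linalg.norm(m.current_force())>30: break
a,_=m.grab_frame("side");cv2.imwrite("pics/s2.png",a[:,:,::-1])
E
```

```text
in [ 0.09192192 -0.40354559 -0.15582387] 15.0083
0.1 [-1.  -0.3 -1.8] 15.3
0.26 [ 0.2 -0.2 -0.8] 15.6
0.42 [-1.  -1.  -0.8] 16.0
0.58 [-0.3 -0.8 -0.1] 16.4
0.74 [-0.3 -0.  -0.9] 16.9
0.9 [-0.7  0.1 -0.3] 17.4
1.05 [-0.4 -0.4 -0.6] 17.8
1.21 [-1.1 -1.2  0.2] 18.2
1.37 [ 0.  -0.1 -0.1] 18.6
1.53 [-0.6 -0.7 -0.4] 18.9
1.69 [-0.9  1.  -0.3] 19.2
1.85 [-0.7  0.2  0.3] 19.6
```

View pics/s2.png

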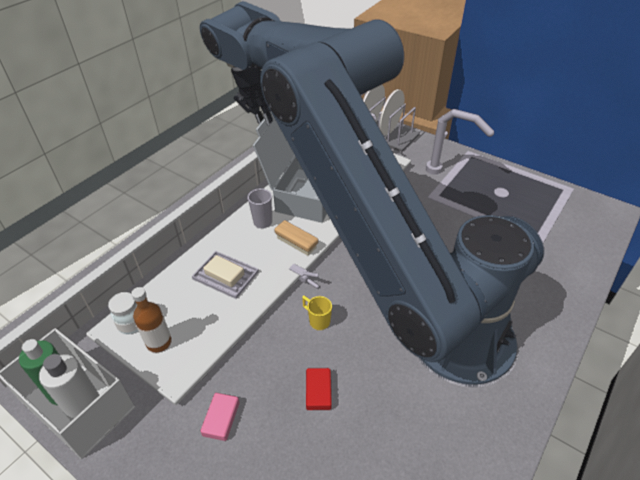

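The lid is up at (278,150) and the forces stayed low. Withdraw and view the open bin.

```bash
python3 - <<'E'
from h import *
p,R=lidpose(C,PS,1.85,ins=-.05,flip=-1); m.move_l(p,max_speed=.15)
m.move_l([.56,-.17,.42],max_speed=.3)
m.move_ptp([.54,-.18,.36],down(PS+np.pi/2)); m.set_gripper(1.0)
k=m.get_calibration("wrist");p,d=m.grab_frame("wrist"); cv2.imwrite("pics/w2.png",p[:,:,::-1]);np.save("w2.npy",d)
np.savez("w2k.npz",R=k["R"],t=k["t"],camera_matrix=k["camera_matrix"])
for n in("bin_pocket","bin_lip","soap","dish"): print(n,[(np.round(r["at"],3).tolist(),round(r["confidence"],2)) for r in m.look_for("wrist",n)[:2]])
print(m.current_time())
E
```

```text
bin_pocket [([0.666, -0.164, 0.116], 0.72), ([0.688, -0.15, 0.204], 0.28)]
bin_lip [([0.686, -0.154, 0.199], 0.68)]
soap [([0.576, 0.195, 0.07], 0.56)]
dish [([0.576, 0.175, 0.037], 0.76), ([0.414, 0.071, 0.037], 0.73)]
25.925
```

View pics/w2.png

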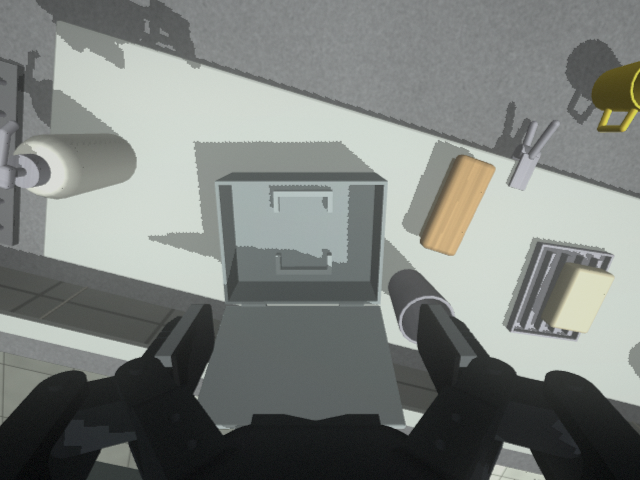

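The wrist view shows the lid open, with its face at (300,360). The bin rim spans (217,178)–(386,302) and the pocket ribs (273,190)–(332,272). I'll fit the bin rim and ribs to refine the pocket pose.

```bash
python3 - <<'E'
from h import *
k=dict(np.load("w2k.npz"));d=np.load("w2.npy");W=cloud("wrist",d,k);z=W[...,2]
def loc(q,c,ps): return (q[:,:2]-c)@np.array([[np.cos(ps),-np.sin(ps)],[np.sin(ps),np.cos(ps)]])
sub=np.zeros(z.shape,bool);sub[165:310,205:400]=1
s=sub&(z>.109)&(z<.122);q=W[s];l=loc(q,C,PS);q=q[(abs(l)<[.085,.105]).all(1)]
b=cv2.minAreaRect((q[:,:2]*1000).astype(np.float32));print("rim",len(q),b,np.median(q[:,2]))
l=loc(q,C,PS);print("rim local pct",np.percentile(l,[.5,99.5],0))
for sgn in(-1,1):   # side walls: fit y vs x
    w=l[(l[:,1]*sgn>.085)&(abs(l[:,0])<.06)];print("wall",sgn,len(w),np.polyfit(w[:,0],w[:,1],1))
w=l[(l[:,0]<-.065)&(abs(l[:,1])<.08)];print("front",len(w),np.polyfit(w[:,1],w[:,0],1) if len(w)>5 else '')
sub[:]=0;sub[183:282,262:345]=1
s=sub&(z>.062)&(z<.071);q=W[s];b=cv2.minAreaRect((q[:,:2]*1000).astype(np.float32));print("ribs",len(q),b,np.median(q[:,2]));l=loc(q,C,PS)
print(np.percentile(l,[1,99],0),"floor",np.median(z[210:245,285:325]))
print("img rib corners local",[loc(W[v,u][None],C,PS).round(4).tolist()+[z[v,u].round(3)] for u,v in((275,193),(331,193),(278,270),(330,268))])
n,b,zz,_=rect(W,.066,.082,.576,.208,.07);print("soap",n,b,zz)
E
```

```text
rim 3203 ((595.1058959960938, -179.645263671875), (154.52459716796875, 190.850341796875), 16.026948928833008) 0.11451920376897727
rim local pct [[-0.07591336 -0.09468604]
 [ 0.07775859  0.09513231]]
wall -1 460 [ 0.00201908 -0.09222098]
wall 1 421 [0.00135413 0.09285636]
front 581 [-0.00083754 -0.0741207 ]
ribs 993 ((593.2294921875, -180.12318420410156), (112.56002807617188, 73.92385864257812), 15.974038124084473) 0.06632522504376615
[[-0.05687657 -0.03634962]
 [ 0.05501327  0.03688428]] floor nan
img rib corners local [[[-0.0544, -0.0342], np.float64(0.067)], [[-0.0543, 0.0354], np.float64(0.067)], [[0.0489, -0.0337], np.float64(0.067)], [[0.046, 0.0355], np.float64(0.067)]]
soap 2662 ((579.09375, 207.5278778076172), (91.08830261230469, 56.40467071533203), 4.101499080657959) 0.07295178647549469
```

```bash
python3 - <<'E'
from h import *
m.move_ptp([.579,.208,.2],down(.077+np.pi/2))
k=m.get_calibration("wrist");p,d=m.grab_frame("wrist");W=cloud("wrist",d,k)
cv2.imwrite("pics/w3.png",p[:,:,::-1])
n,b,z,q=rect(W,.068,.08,.579,.208,.065);print("soap",n,b,z)
s=np.percentile(q,[0.5,99.5],0);print(s.tolist(),m.current_time())
n,b,z,q=rect(W,.036,.048,.579,.2,.11);print("dish",n,b,z)
E
```

```text
soap 7541 ((579.4978637695312, 208.86032104492188), (90.87530517578125, 55.98999786376953), 4.332644462585449) 0.07321325483752
[[0.5338672386005676, 0.17982171522806267, 0.0686471366555384], [0.6243542347309865, 0.23767413295836892, 0.07497818923665597]] 27.5333
dish 4001 ((586.6710205078125, 201.21168518066406), (140.5907745361328, 104.16040802001953), 7.253576278686523) 0.04266527423608577
```

View pics/w3.png

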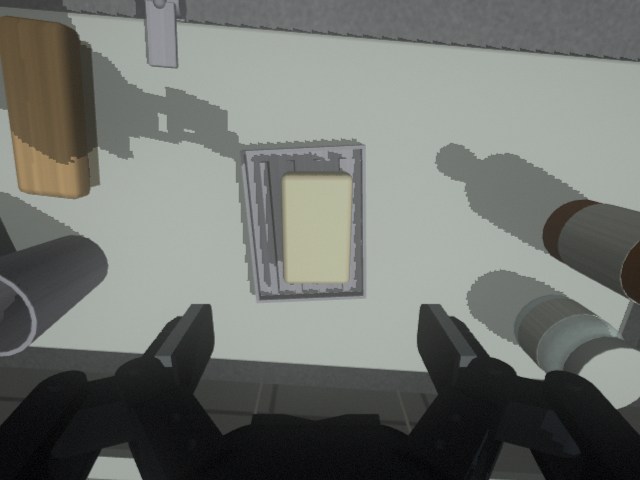

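The soap is lying at (317,227), nearer the dish's +y rim, with both fingers clear on either side. Grasp, lift and carry.

```bash
python3 - <<'E'
from h import *
R=down(.0757+np.pi/2); x,y=.5795,.2085
m.move_ptp([x,y,.13],R)
m.move_l([x,y,.047],max_speed=.12); print(m.current_force())
m.set_gripper(0.0,40); print("w",m.current_grip_width(),m.current_force())
m.move_l([x,y,.09],max_speed=.08)
m.move_l([x,y,.22],max_speed=.25); print("w",m.current_grip_width(),m.current_force(),m.current_time())
m.move_ptp([.53,-.165,.25],down(.2795+np.pi/2))
m.move_l([.5932,-.1799,.2],max_speed=.2)
m.move_l([.5932,-.1799,.12],max_speed=.12)
k=m.get_calibration("wrist");p,d=m.grab_frame("wrist");W=cloud("wrist",d,k);cv2.imwrite("pics/w4.png",p[:,:,::-1])
n,b,z,q=rect(W,.135,.156,.5932,-.18,.06);print("held soap",n,b,z,m.current_time())
# exclude rim/fingers: cream coloured only
im=p.astype(int);cr=(im[...,0]-im[...,2]>12)
n,b,z,q=rect(W,.125,.165,.5932,-.18,.06,cr);print("held cream",n,b,z)
E
```

```text
[-0.2349388   0.66609942 -0.12278424]
w 0.6434499907616089 [-1.68916506  0.46552511  6.51477342]
w 0.6449000226685419 [-0.95003732 -0.1145849  -2.72238044] 30.5083
held soap 30465 ((590.7647094726562, -179.78073120117188), (87.0484619140625, 83.11168670654297), 15.357253074645996) 0.14627240210414866 33.3417
held cream 28590 ((590.896728515625, -179.58663940429688), (87.24504852294922, 56.240684509277344), 15.925365447998047) 0.1462373043457209
```

View pics/w4.png

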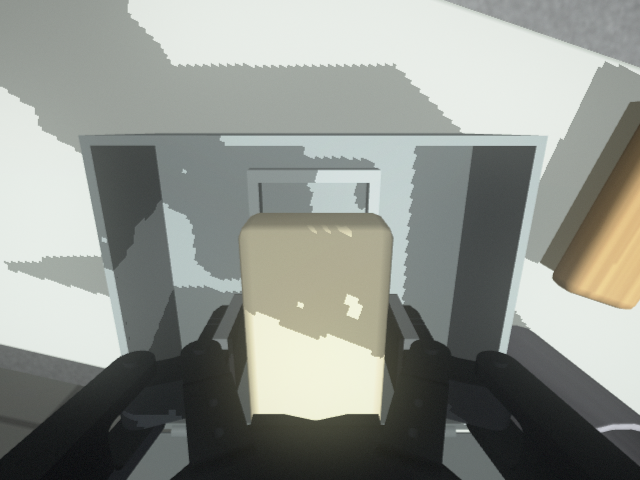

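Held view: the soap front edge (241–392) is centred on the front rib (248–380) and square to it, and the measured offset is under 1 mm. Lower with force checks.

```bash
python3 - <<'E'
from h import *
x,y=.5933,-.1804
f0=m.current_force()
m.move_l([x,y,.075],max_speed=.1); print(m.current_force()-f0)
m.move_l([x,y,.0585],max_speed=.04); print(m.current_force()-f0)
for z in np.arange(.0578,.0540,-.0006):
    m.move_l([x,y,z],max_speed=.02); m.dwell(.1);f=m.current_force()-f0; print(round(z,4),f.round(1))
    if f[2]>2.5: break
print(m.current_time(),m.current_ee_pos())
E
```

```text
[-0.89179937  0.14005374  1.08910091]
[-0.15798484  1.0253657   0.89043328]
0.0578 [0.2 0.3 0.5]
0.0572 [-0.4 -0.   0.6]
0.0566 [-1.3  1.3  5.3]
35.55 [ 0.59341347 -0.18044592  0.05688483]
```

Contact came at 0.0566, against 0.056 expected for the pocket floor (a rib would stop it 12 mm higher). Release and check.

```bash
python3 - <<'E'
from h import *
x,y=.5933,-.1804
m.set_gripper(1.0); m.dwell(.2)
m.move_l([x,y,.2],max_speed=.12)
m.move_l([.53,-.19,.34],max_speed=.25)
k=m.get_calibration("wrist");p,d=m.grab_frame("wrist");W=cloud("wrist",d,k)
n,b,z,q=rect(W,.073,.092,.593,-.18,.06);print("soap",n,b,z)
A=np.c_[q[:,:2]-q[:,:2].mean(0),np.ones(len(q))];i=(q[:,2]>z-.003);print("tilt",np.linalg.lstsq(A[i],q[i,2],rcond=None)[0])
p2,_=m.grab_frame("side")
cv2.imwrite("pics/end.png",np.hstack([cv2.resize(p,(400,300)),cv2.resize(p2,(400,300))])[:,:,::-1]);print(m.current_time(),m.current_force())
E
```

```text
soap 3337 ((592.8182373046875, -179.16978454589844), (91.45037078857422, 55.95014190673828), 16.102760314941406) 0.08213578098909359
tilt [ 0.00192198 -0.00039723  0.08212965]
38.3667 [-0.45555745  0.74841866  0.35990934]
```

View pics/end.png

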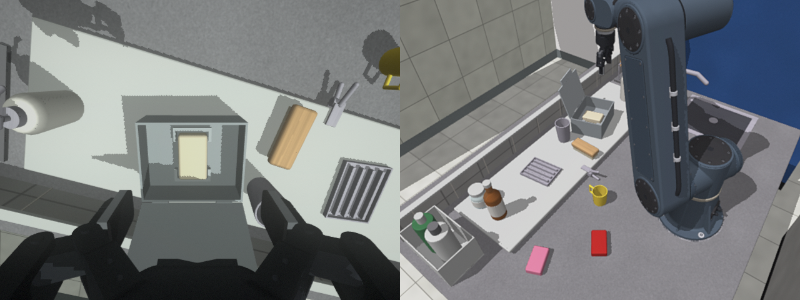

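The soap is at (193,156), flat between the ribs. The lid is open, the cup is standing at (598,194) in the side half, and the dish and other things are in place.

```bash
python3 -c "
from bench import manip as m
m.sign_off(); print(m.current_time())"
```

```text
the job is handed in; nothing more can be done
the job is handed in; nothing more can be done
```

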